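# Secure the vial cart and unhitch it from its dock

### The arm

A 6-joint arm with a two-finger parallel gripper is mounted at the origin on the work surface. World frame = base frame: x ahead of the robot, y to its left, z up, the work surface at z = 0. Lengths are in mm, angles in rad, forces in N, time in s.
With the tool pointing down it reaches from about 300 to 950 mm from the base axis. Payload 3.1 kg.
Tool frame: the origin (TCP) lies between the finger pads; the fingertips stand 17 mm ahead of it and the grasp point (between the pads) lies 2 mm behind it (r.tcp_to_tips is the distance from the TCP to the fingertips, in mm); z points along the fingers, y is the direction in which the jaws open and shut (so a half turn about z gives the same grasp; the last joint's range is limited). The gripper opens to 85 mm and grips with 20 to 120 N. Pads are 22 mm wide; open, the fingers measure 114 mm over their backs; the gripper's body (76 mm by 85 mm) begins 54 mm behind the grasp point. The pads swing forward as they close: fully open they stand 13 mm farther back than shut.
Start: joints at [1.188, 0.308, 1.634, -0, 1.2, -0.07], TCP at [192.353, 594.67, 248.272] pointing down, gripper open.
Joint ranges: [-3.06, 3.06], [-0.79, 1.96], [0.05, 2.63], [-1.19, 4.34], [0.05, 2.64], [-2.94, 2.94]. Speed limits (rad/s): [2.79, 2.79, 3.14, 3.14, 3.14, 3.14].

### API

Orientations are given as a unit quaternion [w, x, y, z].
In Python, from workcell import r, vision, order gives the robot as it stands.
- The arm moves only by the tool servo_tool, never from a script. Its argument "motion" is a list of rows, each a list of 7 numbers: the shift along the tool's x, y, z in cm, then the turn, a rotation vector about the tool's x, y, z in rad, then the opening, from 0 (shut) to 1 (fully open). In form: [[tx, ty, tz, wx, wy, wz, hand], ...]. A call has 1 to 20 rows; each row shifts and turns the pose as measured when the row begins, along the tool's axes as they then stand; what a row does not reach is not made up. A row lasts 1/10 s, in which the tool goes at most 50 mm and 8.59 degrees, less where a joint would pass 70% of its speed; a pose out of reach is approached as far as the arm can. A call is refused whole if a number of a shift passes 5 or a number of a turn 0.15, either way. A call with a gripper value outside its range is refused whole. The fingers move at their own pace and stop on an object; the grip force is fixed at half the most. Time passes only in rows, so rows that do not move let the fingers close. It gives the time, the measured TCP pose, the force and the opening at its end, in the units of the state.
- r.get_obs(): the state, without advancing time (a new reading comes with each control period).
- vision.get_image(name): name is "scene" or "top" or "wrist"; returns a dict with "image" (420x560x3 uint8, blue, green, red), "camera_matrix" (3x3 intrinsics, pixels), "rvec" (rotation vector, rad) and "tvec" (3), from world to camera coordinates, as OpenCV has them; the wrist camera has in their place "hand_eye" (4x4, takes a point from camera to tool coordinates, whose origin is the TCP and whose axes are the flange's). Camera axes: x right, y down, z forward; pixel columns grow to the right and rows downward; lengths in mm; the calibration is good to about 2 mm. A picture is of the moment at which its call begins: read the wrist's pose just before it. There is no depth.
- order.close_job(): hands the job in, once; it reports no verdict.
The state is a dict: "clock": time; "joints": joint angles; "qvel": joint speeds; "effort": joint torques, N m; "ee_pos": TCP position; "tool_rot": TCP orientation; "contact_force": force on the tool from outside, world axes, zero at the start; "moment": the same for the moment, N m; "gripper_width": finger opening in mm.
Only numpy, scipy, OpenCV 4.12 (cv2) and the standard library are available. Lean on these libraries where they do the work, as an engineer would, in place of code of your own. Each camera call takes 0.05 s, during which the arm holds its last target. There are 200 camera calls.

### The job

Get the vial cart ready to leave its dock: first swing the keeper bar fully shut over the vials until it snaps into its detent. Then pull the orange coupler latch sideways against its spring, away from the coupler and towards the robot, and only then lift the tongue off the ball, without forcing it. Finish still gripping it, holding the coupler steady about 50 mm above where it sat, with the loose things around it left undisturbed.

Things in the scene. Friction and masses are not known exactly. Their poses are not given: they have to be found in the camera images.
- dock: Fixed aluminium plate (170 x 420 x 8 mm) on the bench with a parked white vial cart at its +y end and a ball mount at its -y end, joined by a blue tongue along its y axis. Origin on the bench below the tongue; plate spans x -85..85, y -175..245 mm; z up, y from ball to cart. Placed anywhere, slightly turned. Deck top 50 mm, vial caps 97 mm above the bench.
- ball_mount: Steel ball stud fixed to the dock at dock (0, -120) mm, rising to 85 mm above the bench: 25 mm ball above a flat collar 30 mm across (underside 58 mm above the bench) that the latch's claw catches under. Origin under its axis on the dock plate, 8 mm above the bench.
- coupler: Blue tongue bar (22 mm wide) with the coupler housing (46 x 56 mm, roof 94 mm above the bench when down) at its free end over the ball. Origin on the tongue's hinge axis, axes as the dock's when down; ball axis 190 mm along its -y. Carries the orange latch. Mass 0.3 to 0.5 kg in all, 2 to 4 N to lift at the coupler; falls back if let go.
- tongue (a joint): Tongue angle in rad: 0 = down on the ball, grows as the coupler end rises, stop at 0.6. While the latch is home the claw stops it at about 0.01. Rise of the coupler = 190 mm x sin(angle): 50 mm at 0.27.
- tongue_hinge (a point): Point on the tongue's horizontal hinge axis, which is parallel to the dock's x axis, 79 mm above the bench at the cart's edge, at dock (0, 70) mm. The coupler end swings up from -y about it.
- latch (a joint): Slide of the orange latch in m: 0 = home, claw under the ball's collar; grows as it is pulled along the coupler's -x (away from the coupler's side, towards the robot) to its stop at 0.016. The claw clears the collar beyond about 0.008. A spring pulls it home with 5 N at 0 rising to 11 N at the stop.
- latch_grip (a point): In the orange latch's upright grip: 14 mm thick along the coupler's x (pull direction), 26 mm long along y, 44 mm tall, 96 to 140 mm above the bench. Point: 123 mm above the bench, 17 mm below the top, at dock (-43, -120) mm when home. Only the coupler's roof (94 mm) is beside it. The latch is captive: lifting it lifts the tongue.
- keeper (a joint): Angle of the steel keeper bar over the vial rack in rad: 0 = shut against its stop across the vials, grows as its free end swings level towards the dock's +y, up to 1.3; starts open. A sprung brass detent nub resists with a few newtons at the knob from about 0.16 to 0.06 rad, then the bar snaps in; elsewhere it stays where left.
- keeper_grip (a point): On the axis of the keeper bar's upright orange knob (14 mm diameter, 114 to 152 mm above the bench); point 134 mm above the bench, 105 mm from the bar's hinge. The bar is 12 mm wide, 104 to 114 mm above the bench, and reaches 26 mm beyond the knob. Shut, the knob is at dock (-42, 150) mm; nothing else is as high near it.
- keeper_hinge (a point): Point on the keeper bar's vertical hinge axis at the knob's height (134 mm above the bench), at dock (63, 150) mm. Shut, the bar points from here along the dock's -x; seen from above it opens clockwise (free end towards dock +y).
- spare_vial: Bystander: loose glass vial with blue cap, 23 mm diameter, 45 mm tall, standing on the cart deck beside the tongue's hinge. Origin under its centre.
- spanner: Bystander: loose steel spanner 110 mm long lying on the dock plate on the far side of the tongue. Origin under its centre.
- amber_bottle: Bystander: brown bottle, 90 mm diameter, 170 mm tall. Origin under its centre.
- tip_box: Bystander: blue pipette tip box 120 x 85 x 70 mm. Origin under its centre.
- beaker: Bystander: glass beaker, 70 mm diameter, 85 mm tall. Origin under its centre.
- jar: Bystander: white jar with red cap, 70 mm diameter, 90 mm tall. Origin under its centre.
- notebook: Bystander: green notebook 120 x 170 x 18 mm lying flat at the back of the bench. Origin under its centre.

How it is judged (in metres and radians):
On the way, in this order (a step that is already met when the one before it is completed fails the run):
1. the keeper bar is shut in its detent while the coupler is still latched on the ball (value of joint keeper below 0.035 rad and value of joint tongue below 0.03 rad and value of joint latch below 0.006 m), for 0.2 s.
2. the latch is pulled clear while the coupler is still down on the ball (value of joint latch above 0.009 m and value of joint tongue below 0.04 rad), for 0.05 s.
3. the tongue is raised off the ball in the gripper (value of joint tongue between 0.185 and 0.4 rad and contact force between the fingers and coupler above 2 N and contact force between coupler and ball_mount below 0.5 N), for 0.2 s.
At the end, for the whole second after the job is handed in: The gripper is holding the coupler or its latch (over 2 N) with the tongue at 0.185 to 0.40 rad (the coupler about 35 to 74 mm above where it sat), at rest and free of the ball, and the keeper bar is shut in its detent (within 0.035 rad of its stop) (all of step 3 and value of joint keeper below 0.035 rad and linear speed of coupler below 0.02 m/s); the arm keeps its last pose, push and grip.
It fails at once if a loose bystander is disturbed (moved over 25 mm) (distance of any of spare_vial, spanner, amber_bottle, tip_box, beaker, jar, notebook from where it was at the start of the episode above 0.025 m).
It fails at once if the coupler is wrenched up against the closed latch (over 40 N) (contact force between coupler and ball_mount above 40 N).
It also fails if it takes over 40 s, if anything falls off the work surface, if the arm or the gripper's body presses on something with over 40 N, if the wrist force passes 120 N, or if a joint passes its speed limit or range.

## Working session

There is one attempt and no reset: what is moved stays moved. The work goes in short steps, Python scripts to look and compute and a tool call to move; the robot and the scene stay as the last step left them, time stands still between calls to the robot, and variables do not carry over. Pictures are saved under pics/ and viewed, on a budget of 10 in all, crops included, one or two more only if the job needs it, and the job is handed in when it is done.

Besides the shell and the picture viewer there is one more tool, called by a JSON object that holds its "op" and its "data", one argument or row to a line. servo_tool: Moves the arm, as the interface text tells. Its arguments: {"type":"object","properties":{"motion":{"type":"array"}},"required":["motion"]}

```bash
mkdir -p pics; cat > h.py <<'E'
import numpy as np, cv2
from workcell import r, vision, order
def snap(n,f):
    o=r.get_obs(); d=vision.get_image(n); cv2.imwrite('pics/'+f,d['image']); np.savez('pics/'+f+'.npz',**{k:v for k,v in d.items()},pos=o['ee_pos'],rot=o['tool_rot']); return d,o
E
python3 - <<'E'
from h import *
for n in('scene','top'):
    d,o=snap(n,n+'0.png'); print(n,d['camera_matrix'].tolist(),d['rvec'],d['tvec'])
a=np.hstack([cv2.imread('pics/top0.png')]); print(o)
E
```

```text
scene [[468.8215179705496, 0.0, 275.0034231913541], [0.0, 468.8215179705496, 207.82062482952426], [0.0, 0.0, 1.0]] [ 2.21136392  0.54179576 -0.25085588] [-508.78345629 -113.01900558 1713.38506029]
top [[498.5914072994193, 0.0, 283.2076381033501], [0.0, 498.5914072994193, 209.94181104461188], [0.0, 0.0, 1.0]] [ 2.16014675 -2.1772846   0.08682289] [  17.28338793  576.81092331 1491.1840667 ]
{'clock': 0.05, 'joints': array([ 1.18826726e+00,  3.08975744e-01,  1.63517809e+00, -7.72741247e-06,
        1.19969164e+00, -6.97039201e-02]), 'qvel': array([-0.00027723, -0.0023452 ,  0.00057441, -0.00084314, -0.0003633 ,
       -0.00091301]), 'effort': array([-8.01966744e-04, -4.16700125e+01, -2.77869934e+01, -5.19270293e-05,
        4.51713509e-03,  2.36108434e-06]), 'ee_pos': array([192.08348928, 593.9385583 , 247.06927623]), 'tool_rot': array([-2.49027116e-04,  1.55774097e-01,  9.87792064e-01, -1.09854173e-03]), 'contact_force': array([ 0.22935362, -0.75473035, -0.01735219]), 'moment': array([-0.01145265, -0.01875572,  0.01640763]), 'gripper_width': 85.77977129232433}
```

View pics/top0.png

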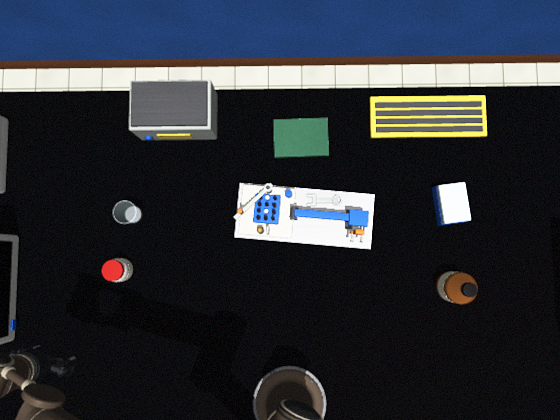

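View pics/scene0.png

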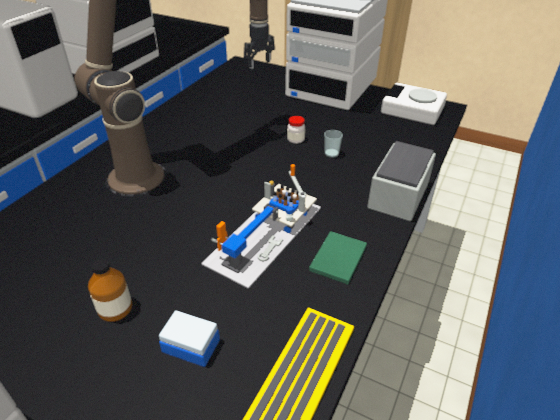

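```bash
python3 - <<'E'
from h import *
a=cv2.imread('pics/top0.png')[175:259,225:385]; b=cv2.resize(a,None,fx=5,fy=5,interpolation=cv2.INTER_CUBIC)
cv2.imwrite('pics/c1.png',b)
E
```

```text
(no output)
```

View pics/c1.png

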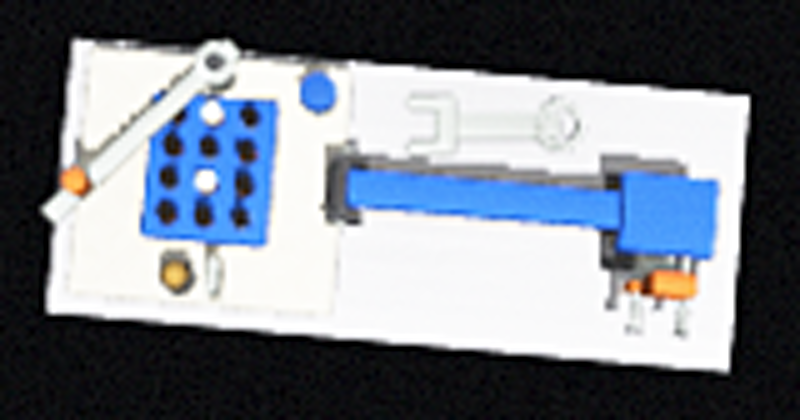

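```bash
cat >> h.py <<'E'
def proj(P,d): return cv2.projectPoints(np.float64(P).reshape(-1,3),d['rvec'],d['tvec'],d['camera_matrix'],None)[0].reshape(-1,2)
def d2w(p,q): # q=x,y,th
    p=np.atleast_2d(np.float64(p)); c,s=np.cos(q[2]),np.sin(q[2]); return np.c_[q[0]+c*p[:,0]-s*p[:,1],q[1]+s*p[:,0]+c*p[:,1],p[:,2]]
def unproj(uv,z,d):
    R=cv2.Rodrigues(d['rvec'])[0]; v=R.T@np.linalg.inv(d['camera_matrix'])@[*uv,1]; c=-R.T@np.ravel(d['tvec']); return c+v*(z-c[2])/v[2]
E
python3 - <<'E'
from h import *
from scipy.optimize import least_squares
d=np.load('pics/top0.png.npz')
cr=np.array([(750,95),(732,372),(48,313),(73,38),(719,180),(713,259),(672,283),(215,62)]);uv=(cr+.5)/5-.5+[225,175]
P=[(85,-175,8),(-85,-175,8),(-85,245,8),(85,245,8),(23,-148,94),(-23,-148,94),(-43,-120,140),(63,150,116)]
s=least_squares(lambda q:(proj(d2w(P,q),d)-uv).ravel(),[500,0,0]); print(s.x); print((proj(d2w(P,s.x),d)-uv).round(2))
q=s.x; np.save('q.npy',q)
k=unproj((np.array([75,178])+.5)/5-.5+[225,175],152,d); h=d2w((63,150,0),q)[0]
print('knob',k,'hinge',h,np.hypot(*(k-h)[:2]))
v=h-k; 
# dock-frame angle
c,s_=np.cos(q[2]),np.sin(q[2]); e=(k-h)[:2]; ed=[c*e[0]+s_*e[1],-s_*e[0]+c*e[1]]; print('keeper ang',np.arctan2(ed[1],-ed[0]))
print('knobshut',d2w((-42,150,134),q),'grip',d2w((-43,-120,123),q),'axis th',q[2])
o=r.get_obs();print(cv2.Rodrigues(np.zeros(3))[0].shape, o['ee_pos'])
from scipy.spatial.transform import Rotation as R
w,x,y,z=o['tool_rot'];print(R.from_quat([x,y,z,w]).as_matrix().round(3))
ds=np.load('pics/scene0.png.npz'); Q=[(-43,-120,140),(85,-175,8),(-85,-175,8)]; print(proj(d2w(Q,q),ds), proj(k,ds))
E
```

```text
[ 5.58184326e+02 -8.66427944e+01 -9.43832275e-02]
[[-0.13  0.18]
 [-0.45 -0.14]
 [-0.41 -0.25]
 [-0.16  0.09]
 [ 0.3  -0.15]
 [ 0.36 -0.18]
 [ 0.62  0.3 ]
 [-0.22  0.11]]
knob [565.67951479 133.14926379 152.        ] hinge [635.04039995  56.75226792   0.        ] 103.18640108035852
keeper ang 0.7392500845236141
knobshut [[530.50773304  66.64779964 134.        ]] grip [[ 504.06653084 -202.05624355  123.        ]] axis th -0.09438322747801685
(3, 3) [192.10485115 594.00902668 247.17378317]
[[-0.951  0.308 -0.001]
 [ 0.308  0.951 -0.002]
 [ 0.    -0.002 -1.   ]]
[[219.65464996 223.32126911]
 [247.279988   286.53683752]
 [199.99437971 262.26560636]] [[292.08276103 165.03279789]]
```

{"op": "servo_tool", "data": {
  "motion": [
    [0, 0, 0, 0, 0, -0.11, 0.5],
    [0, 0, 0, 0, 0, -0.11, 0.5],
    [-3.4, -3.5, 0, 0, 0, 0, 0.5],
    [-3.4, -3.5, 0, 0, 0, 0, 0.5],
    [-3.4, -3.5, 0, 0, 0, 0, 0.5],
    [-3.4, -3.5, 0, 0, 0, 0, 0.5],
    [-3.4, -3.5, 0, 0, 0, 0, 0.5],
    [-3.4, -3.5, 0, 0, 0, 0, 0.5],
    [-3.4, -3.5, 0, 0, 0, 0, 0.5],
    [-3.4, -3.5, 0, 0, 0, 0, 0.5],
    [-3.4, -3.5, 0, 0, 0, 0, 0.5],
    [-3.4, -3.5, 0, 0, 0, 0, 0.5]
  ]
}}

```text
clock: 1.3
ee_pos: [504.6, 209.7, 241.2]
tool_rot: [-0.003, 0.035, 0.999, -0.003]
contact_force: [0.7, 1.0, -0.4]
gripper_width: 42.4
```

```bash
cat >> h.py <<'E'
from scipy.spatial.transform import Rotation as Ro
def to(target,yaw=None):
    "remaining shift in tool cm to world target; tool axes; yaw = wanted dock-angle of tool y, straight down"
    o=r.get_obs(); w,x,y,z=o['tool_rot']; R=Ro.from_quat([x,y,z,w]).as_matrix()
    print('t',round(o['clock'],2),'pos',o['ee_pos'].round(1),'F',o['contact_force'].round(1),'w',round(o['gripper_width'],1),'ytool',R[:,1].round(3),'ztool',R[:,2].round(3))
    if target is not None: print('shift cm',(R.T@(np.array(target)-o['ee_pos'])/10).round(2))
    if yaw is not None:
        Y=np.array([np.cos(yaw),np.sin(yaw),0]);Z=np.array([0,0,-1.]);W=np.c_[np.cross(Y,Z),Y,Z]; print('rot',Ro.from_matrix(R.T@W).as_rotvec().round(3))
E
python3 -c "
from h import *
to((564.5,134,200),np.pi/2-.0944)
snap('wrist','w1.png')"
```

```text
t 1.3 pos [504.6 209.7 241.2] F [ 0.7  1.  -0.4] w 42.4 ytool [ 0.07   0.998 -0.006] ztool [-0.007 -0.006 -1.   ]
shift cm [-6.53 -7.11  4.13]
rot [-0.006 -0.006  0.024]
```

View pics/w1.png

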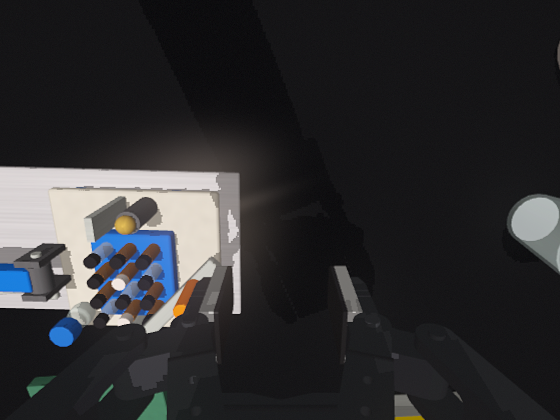

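{"op": "servo_tool", "data": {
  "motion": [
    [-3.2, -3.5, 2, -0.006, -0.006, 0.024, 0.5],
    [-3.2, -3.5, 2, 0, 0, 0, 0.5],
    [0, 0, 0, 0, 0, 0, 0.5]
  ]
}}

```text
clock: 1.65
ee_pos: [563.9, 132.3, 205.1]
tool_rot: [0.004, 0.052, 0.999, -0.002]
contact_force: [-0.1, -0.3, -1.0]
gripper_width: 42.6
```

```bash
python3 -c "
from h import *
to((564.5,134,137),np.pi/2-.0944)
snap('wrist','w2.png')"
```

```text
t 1.65 pos [563.9 132.3 205.1] F [-0.1 -0.3 -1. ] w 42.6 ytool [ 0.103  0.995 -0.004] ztool [ 0.007 -0.005 -1.   ]
shift cm [0.01 0.2  6.8 ]
rot [-0.004  0.008 -0.009]
```

View pics/w2.png

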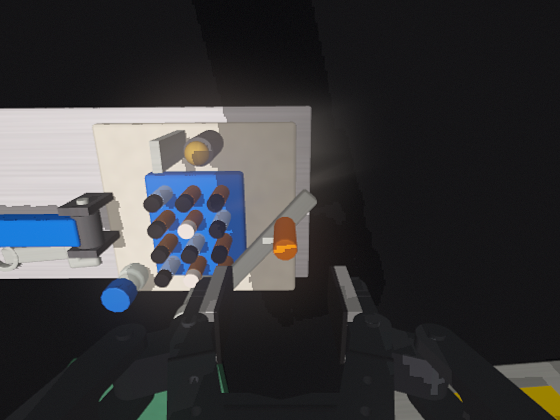

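```bash
cat >> h.py <<'E'
def wproj(P,f):
    d=np.load('pics/'+f+'.npz'); w,x,y,z=d['rot']; R=Ro.from_quat([x,y,z,w]).as_matrix(); He=d['hand_eye']
    t=(np.atleast_2d(P)-d['pos'])@R; c=(t-He[:3,3])@He[:3,:3]; p=c@d['camera_matrix'].T; return p[:,:2]/p[:,2:]
E
python3 -c "
from h import *
q=np.load('q.npy')
print(wproj([(564.5,134.2,152),(564.5,134.2,114)],'w2.png'), wproj(d2w([(85,245,8),(-85,245,8)],q),'w2.png'))"
```

```text
[[283.0147725  249.7418659 ]
 [282.79587879 224.68976039]] [[306.92326662 277.06711637]
 [310.02137997 104.93260846]]
```

{"op": "servo_tool", "data": {
  "motion": [
    [0, 0.2, 3.3, 0, 0.008, -0.009, 0.5],
    [0, 0, 3.3, 0, 0, 0, 0.5],
    [0, 0, 0, 0, 0, 0, 0.25],
    [0, 0, 0, 0, 0, 0, 0.25],
    [0, 0, 0, 0, 0, 0, 0.25]
  ]
}}

```text
clock: 2.2
ee_pos: [563.2, 140.1, 141.9]
tool_rot: [0.001, 0.046, 0.999, -0.0]
contact_force: [0.2, -0.7, -0.9]
gripper_width: 21.3
```

```bash
python3 -c "
from h import *
to((564.5,134,138),np.pi/2-.0944)"
```

```text
t 2.2 pos [563.2 140.1 141.9] F [ 0.2 -0.7 -0.9] w 21.3 ytool [ 0.092  0.996 -0.   ] ztool [ 0.001 -0.001 -1.   ]
shift cm [-0.19 -0.6   0.39]
rot [-0.     0.001  0.003]
```

{"op": "servo_tool", "data": {
  "motion": [
    [-0.2, -0.6, 0.3, 0, 0, 0, 0.25],
    [0.67, -0.8, 0, 0, 0, 0, 0.25],
    [0.6, -0.9, 0, 0, 0, 0, 0.25],
    [0.5, -0.9, 0, 0, 0, 0, 0.25]
  ]
}}

```text
clock: 2.6
ee_pos: [545.8, 110.6, 143.4]
tool_rot: [0.004, 0.045, 0.999, 0.001]
contact_force: [-0.5, -0.1, -1.0]
gripper_width: 21.3
```

```bash
cat >> h.py <<'E'
def dock(p):
    q=np.load('q.npy'); c,s=np.cos(q[2]),np.sin(q[2]); e=np.array(p[:2])-q[:2]; return np.array([c*e[0]+s*e[1],-s*e[0]+c*e[1],p[2]]).round(1)
E
python3 -c "
from h import *
to((530.5,66.6,138),np.pi/2-.0944);p=dock(r.get_obs()['ee_pos']);print(p, np.hypot(p[0]-63,p[1]-150),np.arctan2(p[1]-150,63-p[0]))"
```

```text
t 2.6 pos [545.8 110.6 143.4] F [-0.5 -0.1 -1. ] w 21.3 ytool [0.089 0.996 0.003] ztool [ 0.009  0.002 -1.   ]
shift cm [ 1.14 -4.52  0.52]
rot [0.003 0.008 0.005]
[-30.9 195.2 143.4] 104.21252323977191 0.4486272794556353
```

{"op": "servo_tool", "data": {
  "motion": [
    [0.4, -1, 0.4, 0, 0.005, 0, 0.25],
    [0.3, -1, 0, 0, 0, 0, 0.25],
    [0.2, -1, 0, 0, 0, 0, 0.25],
    [0.1, -0.5, 0, 0, 0, 0, 0.25]
  ]
}}

```text
clock: 3.0
ee_pos: [530.9, 73.7, 139.9]
tool_rot: [0.002, 0.046, 0.999, 0.003]
contact_force: [-0.2, 0.8, 0.0]
gripper_width: 21.6
```

```bash
python3 -c "
from h import *
to((530.5,66.6,138),np.pi/2-.0944);p=dock(r.get_obs()['ee_pos']);print(p, np.hypot(p[0]-63,p[1]-150),np.arctan2(p[1]-150,63-p[0]))
snap('wrist','w3.png')"
```

```text
t 3.0 pos [530.9  73.7 139.9] F [-0.2  0.8  0. ] w 21.6 ytool [0.092 0.996 0.006] ztool [ 0.005  0.006 -1.   ]
shift cm [-0.02 -0.71  0.19]
rot [0.006 0.004 0.002]
[-42.3 157.1 139.9] 105.53909228338094 0.06732449793136608
```

View pics/w3.png

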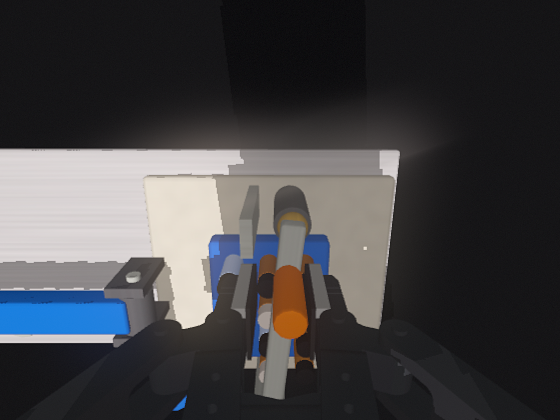

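{"op": "servo_tool", "data": {
  "motion": [
    [0, -0.4, 0, 0, 0, 0, 0.25],
    [0, -0.4, 0, 0, 0, 0, 0.25],
    [0, -0.4, 0, 0, 0, 0, 0.25]
  ]
}}

```text
clock: 3.35
ee_pos: [529.7, 62.6, 139.8]
tool_rot: [0.002, 0.048, 0.999, 0.006]
contact_force: [-0.2, 16.6, -0.8]
gripper_width: 21.8
```

```bash
python3 -c "
from h import *
to((530.5,66.6,138),np.pi/2-.0944);print(dock(r.get_obs()['ee_pos']))"
```

```text
t 3.35 pos [529.7  62.6 139.8] F [-0.2 16.6 -0.8] w 21.8 ytool [0.095 0.995 0.012] ztool [ 0.005  0.011 -1.   ]
shift cm [-0.04  0.41  0.19]
rot [ 0.012  0.003 -0.001]
[-42.4 145.8 139.8]
```

{"op": "servo_tool", "data": {
  "motion": [
    [0, -0.3, 0, 0, 0, 0, 0.25],
    [0, -0.2, 0, 0, 0, 0, 0.25]
  ]
}}

```text
clock: 3.55
ee_pos: [529.7, 63.1, 139.6]
tool_rot: [0.002, 0.05, 0.999, 0.012]
contact_force: [0.5, 7.2, -0.7]
gripper_width: 21.5
```

```bash
python3 -c "
from h import *
to((530.5,66.6,138));print(dock(r.get_obs()['ee_pos']))"
```

```text
t 3.55 pos [529.7  63.1 139.6] F [ 0.5  7.2 -0.7] w 21.5 ytool [0.1   0.995 0.024] ztool [ 0.006  0.023 -1.   ]
shift cm [-0.04  0.35  0.17]
[-42.5 146.4 139.6]
```

{"op": "servo_tool", "data": {
  "motion": [
    [0, 0.35, 0, 0.02, 0, 0, 0.3],
    [0, 0, -3, 0, 0, 0, 0.5],
    [0, 0, -3, 0, 0, 0, 0.6]
  ]
}}

```text
clock: 3.85
ee_pos: [526.3, 66.0, 195.7]
tool_rot: [-0.004, 0.049, 0.999, 0.0]
contact_force: [1.2, -0.9, 1.4]
gripper_width: 51.2
```

```bash
python3 -c "
from h import *
to((504,-202,200),-.0944);to(None,np.pi-.0944);print(r.get_obs()['joints'].round(2))"
```

```text
t 3.85 pos [526.3  66.  195.7] F [ 1.2 -0.9  1.4] w 51.2 ytool [0.098 0.995 0.   ] ztool [-0.007  0.001 -1.   ]
shift cm [ -0.4  -26.88  -0.44]
rot [-0.006 -0.006  1.567]
t 3.85 pos [526.3  66.  195.7] F [ 1.2 -0.9  1.4] w 51.2 ytool [0.098 0.995 0.   ] ztool [-0.007  0.001 -1.   ]
rot [ 0.006 -0.006 -1.575]
[ 0.04  0.19  1.9   0.    1.06 -1.43]
```

{"op": "servo_tool", "data": {
  "motion": [
    [0, -4.4, 0, 0, 0, 0, 0.6],
    [0, -4.4, 0, 0, 0, 0, 0.6],
    [0, -4.4, 0, 0, 0, 0, 0.6],
    [0, -4.4, 0, 0, 0, 0, 0.6],
    [0, -4.4, 0, 0, 0, 0, 0.6],
    [0, -4.4, 0, 0, 0, 0, 0.6],
    [0, 0, 0, 0, 0, 0.14, 0.6],
    [0, 0, 0, 0, 0, 0.14, 0.6],
    [0, 0, 0, 0, 0, 0.14, 0.6],
    [0, 0, 0, 0, 0, 0.14, 0.6],
    [0, 0, 0, 0, 0, 0.14, 0.6],
    [0, 0, 0, 0, 0, 0.14, 0.6],
    [0, 0, 0, 0, 0, 0.14, 0.6],
    [0, 0, 0, 0, 0, 0.14, 0.6],
    [0, 0, 0, 0, 0, 0.14, 0.6],
    [0, 0, 0, 0, 0, 0.14, 0.6],
    [0, 0, 0, 0, 0, 0.14, 0.6],
    [0, 0, 0, 0, 0, 0, 0.6]
  ]
}}

```text
clock: 5.65
ee_pos: [506.1, -218.2, 202.8]
tool_rot: [0.009, 0.749, 0.663, -0.003]
contact_force: [-0.2, 0.0, 0.5]
gripper_width: 51.3
```

```bash
python3 -c "
from h import *
to((504,-202,123),-.0944); snap('wrist','w4.png')
q=np.load('q.npy')
print(wproj(d2w([(-43,-120,140),(-36,-107,140),(-36,-133,140),(-50,-107,140),(-50,-133,140),(-23,-92,94),(-23,-148,94)],q),'w4.png'))"
```

```text
t 5.65 pos [ 506.1 -218.2  202.8] F [-0.2  0.   0.5] w 51.3 ytool [ 0.993 -0.122  0.01 ] ztool [ 0.008 -0.018 -1.   ]
shift cm [ 1.72 -0.49  7.95]
rot [ 0.01   0.017 -0.028]
[[273.72390489 214.60160862]
 [285.64884414 192.08869023]
 [286.63953331 235.45251904]
 [260.23164374 192.81978589]
 [262.30842988 236.15271695]
 [303.17723632 149.74451648]
 [303.59781512 228.35026352]]
```

View pics/w4.png

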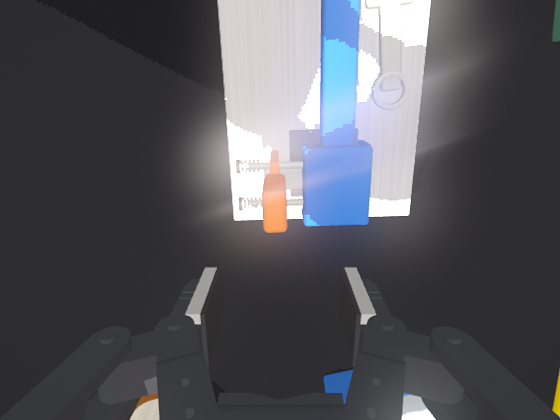

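{"op": "servo_tool", "data": {
  "motion": [
    [2.0, -0.5, 0, 0.01, 0.017, -0.028, 0.6],
    [0, 0, 2.5, 0, 0, 0, 0.6],
    [0, 0, 2, 0, 0, 0, 0.6]
  ]
}}

```text
clock: 6.0
ee_pos: [506.0, -196.7, 160.0]
tool_rot: [0.002, 0.735, 0.678, 0.002]
contact_force: [-1.5, -0.6, -0.8]
gripper_width: 51.2
```

```bash
python3 -c "
from h import *
to((504.5,-199.7,122),-.0944)"
```

```text
t 6.0 pos [ 506.  -196.7  160. ] F [-1.5 -0.6 -0.8] w 51.2 ytool [ 0.997 -0.081  0.006] ztool [ 0.006 -0.001 -1.   ]
shift cm [-0.31 -0.15  3.8 ]
rot [0.006 0.    0.013]
```

{"op": "servo_tool", "data": {
  "motion": [
    [-0.3, -0.15, 1.5, 0.006, 0, 0.013, 0.6],
    [0, 0, 2, 0, 0, 0, 0.6],
    [0, 0, 0, 0, 0, 0, 0.6]
  ]
}}

```text
clock: 6.3
ee_pos: [501.8, -196.5, 121.0]
tool_rot: [-0.004, 0.737, 0.675, -0.001]
contact_force: [-0.9, 0.3, -0.6]
gripper_width: 50.9
```

```bash
python3 -c "
from h import *
to((504.5,-199.7,122),-.0944)"
```

```text
t 6.3 pos [ 501.8 -196.5  121. ] F [-0.9  0.3 -0.6] w 50.9 ytool [ 0.996 -0.087 -0.007] ztool [-0.007  0.004 -1.   ]
shift cm [-0.3   0.3  -0.11]
rot [-0.007 -0.003  0.007]
```

{"op": "servo_tool", "data": {
  "motion": [
    [-0.3, 0.25, 0, 0, 0, 0, 0.5],
    [0, 0, 0, 0, 0, 0, 0.4]
  ]
}}

```text
clock: 6.5
ee_pos: [504.5, -199.6, 121.6]
tool_rot: [-0.004, 0.737, 0.676, -0.001]
contact_force: [-0.4, -0.5, 1.0]
gripper_width: 34.0
```

{"op": "servo_tool", "data": {
  "motion": [
    [0, 0, 0, 0, 0, 0, 0],
    [0, 0, 0, 0, 0, 0, 0],
    [0, 0, 0, 0, 0, 0, 0]
  ]
}}

```text
clock: 6.8
ee_pos: [505.6, -200.2, 123.4]
tool_rot: [-0.003, 0.737, 0.675, -0.0]
contact_force: [0.0, 0.2, -3.1]
gripper_width: 13.0
```

```bash
python3 -c "
from h import *
to((504.5,-199.7,122),-.0944);print(dock(r.get_obs()['ee_pos']))"
```

```text
t 6.8 pos [ 505.6 -200.2  123.4] F [ 0.   0.2 -3.1] w 13.0 ytool [ 0.996 -0.088 -0.004] ztool [-0.004  0.003 -1.   ]
shift cm [ 0.04 -0.11  0.14]
rot [-0.004 -0.003  0.007]
[ -41.6 -118.   123.4]
```

{"op": "servo_tool", "data": {
  "motion": [
    [0, -0.4, 0.15, 0, 0, 0, 0],
    [0, -0.4, 0, 0, 0, 0, 0],
    [0, -0.3, 0, 0, 0, 0, 0]
  ]
}}

```text
clock: 7.1
ee_pos: [500.0, -199.5, 123.9]
tool_rot: [0.003, 0.738, 0.675, 0.004]
contact_force: [7.2, 0.8, -5.0]
gripper_width: 13.5
```

```bash
python3 -c "
from h import *
to((504.5,-199.7,122),-.0944);print(dock(r.get_obs()['ee_pos']))"
```

```text
t 7.1 pos [ 500.  -199.5  123.9] F [ 7.2  0.8 -5. ] w 13.5 ytool [ 0.996 -0.089  0.009] ztool [ 0.01   0.001 -1.   ]
shift cm [0.02 0.45 0.2 ]
rot [ 0.009 -0.002  0.005]
[ -47.3 -117.8  123.9]
```

{"op": "servo_tool", "data": {
  "motion": [
    [0, -0.4, 0.25, 0.005, 0, 0, 0],
    [0, -0.4, 0.1, 0, 0, 0, 0],
    [0, -0.4, 0, 0, 0, 0, 0]
  ]
}}

```text
clock: 7.4
ee_pos: [494.7, -199.0, 123.8]
tool_rot: [0.007, 0.738, 0.675, 0.007]
contact_force: [9.5, 1.9, -5.0]
gripper_width: 13.4
```

```bash
python3 -c "
from h import *
to((504.5,-199.7,122),-.0944);print(dock(r.get_obs()['ee_pos']))"
```

```text
t 7.4 pos [ 494.7 -199.   123.8] F [ 9.5  1.9 -5. ] w 13.4 ytool [ 0.996 -0.09   0.019] ztool [ 0.019 -0.001 -1.   ]
shift cm [0.02 0.98 0.2 ]
rot [ 0.019 -0.001  0.004]
[ -52.6 -117.8  123.8]
```

{"op": "servo_tool", "data": {
  "motion": [
    [0, -0.35, 0.1, -0.01, 0, 0, 0],
    [0, -0.3, 0, -0.01, 0, 0, 0],
    [0.13, -0.25, -0.6, 0, -0.03, 0, 0],
    [0.13, -0.25, -0.6, 0, -0.03, 0, 0],
    [0.13, -0.25, -0.6, 0, -0.03, 0, 0]
  ]
}}

```text
clock: 7.9
ee_pos: [489.7, -193.0, 142.8]
tool_rot: [0.052, 0.737, 0.674, -0.015]
contact_force: [17.4, 2.3, -9.0]
gripper_width: 12.9
```

```bash
python3 -c "
from h import *
to((504.5,-199.7,122),-.0944);print(dock(r.get_obs()['ee_pos']))"
```

```text
t 7.9 pos [ 489.7 -193.   142.8] F [17.4  2.3 -9. ] w 12.9 ytool [ 0.995 -0.087  0.056] ztool [ 0.048 -0.096 -0.994]
shift cm [-0.34  1.41  2.2 ]
rot [0.057 0.091 0.005]
[ -58.1 -112.3  142.8]
```

{"op": "servo_tool", "data": {
  "motion": [
    [0.13, -0.1, -0.6, 0.01, -0.03, 0, 0],
    [0.13, -0.15, -0.6, 0.01, -0.03, 0, 0],
    [0.13, -0.15, -0.6, 0.01, -0.03, 0, 0],
    [0.13, -0.15, -0.6, 0.01, -0.03, 0, 0]
  ]
}}

```text
clock: 8.3
ee_pos: [493.6, -182.8, 168.9]
tool_rot: [0.086, 0.734, 0.67, -0.067]
contact_force: [10.0, 2.3, -6.2]
gripper_width: 13.2
```

```bash
python3 -c "
from h import *
to((504.5,-199.7,122),-.0944);print(dock(r.get_obs()['ee_pos']))"
```

```text
t 8.3 pos [ 493.6 -182.8  168.9] F [10.   2.3 -6.2] w 13.2 ytool [ 0.996 -0.087  0.037] ztool [ 0.017 -0.216 -0.976]
shift cm [-0.54  1.06  4.96]
rot [0.037 0.215 0.003]
[ -55.2 -101.9  168.9]
```

{"op": "servo_tool", "data": {
  "motion": [
    [0.03, -0.2, -0.2, 0.005, -0.01, 0, 0],
    [0, -0.2, -0.1, 0, 0, 0, 0],
    [0, -0.2, -0.1, 0, 0, 0, 0],
    [0, -0.2, -0.1, 0, 0, 0, 0]
  ]
}}

```text
clock: 8.7
ee_pos: [492.8, -179.8, 174.3]
tool_rot: [0.094, 0.73, 0.673, -0.069]
contact_force: [10.5, -0.9, -9.8]
gripper_width: 13.3
```

```bash
python3 -c "
from h import *
to(None);d,o=snap('scene','s2.png');d2,o=snap('top','t2.png');to(None);print(dock(o['ee_pos']))
a=cv2.resize(d['image'][130:290,170:350],None,fx=2.2,fy=2.2,interpolation=2);b=cv2.resize(d2['image'][165:265,225:385],None,fx=2.47,fy=3.52,interpolation=2)[:352]
b=cv2.resize(d2['image'][165:265,225:385],(396,248));b=np.vstack([b,np.zeros((104,396,3),np.uint8)])
cv2.imwrite('pics/c2.png',np.hstack([a,b]))"
```

```text
t 8.7 pos [ 492.8 -179.8  174.3] F [10.5 -0.9 -9.8] w 13.3 ytool [ 0.996 -0.075  0.045] ztool [ 0.027 -0.23  -0.973]
t 8.8 pos [ 492.7 -179.8  174.2] F [11.  -2.  -9.8] w 13.1 ytool [ 0.996 -0.075  0.045] ztool [ 0.027 -0.23  -0.973]
[-56.5 -98.9 174.3]
```

View pics/c2.png

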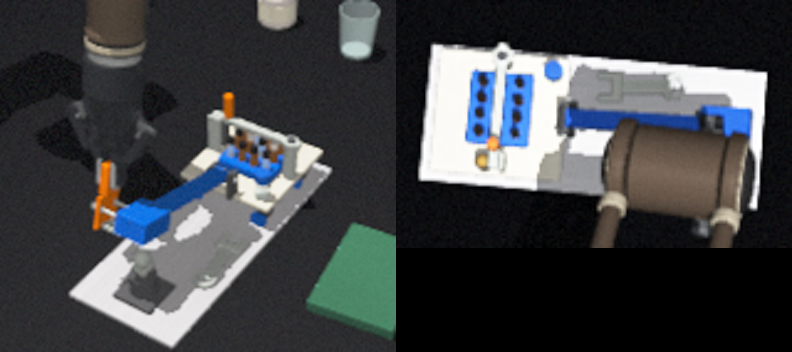

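```bash
python3 -c "
from h import *
q=np.load('q.npy');d=np.load('pics/t2.png.npz')
im=d['image'][205:235,250:280].astype(int); m=(im[...,2]>170)&(im[...,0]<90)&(im[...,1]<150);print('orange',np.argwhere(m).mean(0)[::-1]+[250,205],m.sum())
for a in(0,.035,.07,.16):print(a,proj(d2w((63-105*np.cos(a),150+105*np.sin(a),145),q),d))
to(None);print(r.get_obs()['qvel'].round(3));order.close_job()"
```

```text
orange [262.  225.8] 5
0 [[263.56052366 222.73468981]]
0.035 [[262.25672952 222.59907016]]
0.07 [[260.95885723 222.41796924]]
0.16 [[257.65997234 221.74524192]]
t 8.8 pos [ 492.7 -179.8  174.2] F [11.  -2.  -9.8] w 13.1 ytool [ 0.996 -0.075  0.045] ztool [ 0.027 -0.23  -0.973]
[-0.003  0.004 -0.002  0.002 -0.001 -0.   ]
the job is handed in; nothing more can be done
```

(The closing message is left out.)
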